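Tighten the straightedge lock on a light table

ROBOT

A 6-joint arm with a two-finger parallel gripper is mounted at the origin on the work surface. World frame = base frame: x ahead of the robot, y to its left, z up, the work surface at z = 0. Lengths are in m, angles in rad, forces in N, time in s.
With the tool pointing down it reaches from about 0.3 to 0.775 m from the base axis. Payload 14.6 kg.
Tool frame: the origin (TCP) lies at the very end of the fingers, on their centre line; the grasp point (between the pads) lies 19 mm behind it; z points along the fingers, y is the line along which they close (so a half turn about z gives the same grasp; the last joint's range is limited). The gripper opens to 94 mm and grips with 3 to 60 N. Pads are 16 mm wide; open, the fingers measure 119 mm over their backs; the gripper's body (75 mm by 177 mm) begins 78 mm behind the grasp point.
Start: joints at [1.074, 0.3, 1.521, -0, 1.321, -0.067], TCP at [0.229, 0.5, 0.205] pointing down, gripper open.
Joint ranges: [-3.03, 3.03], [-0.79, 2.21], [0.23, 2.52], [-1.04, 4.18], [0, 3.07], [-2.55, 2.55]. Speed limits (rad/s): [2.22, 2.22, 2.57, 3.14, 3.14, 3.14].

INTERFACE

Orientations are given as [roll, pitch, yaw] about the fixed x, y, z axes, in that order (R = Rz(yaw) Ry(pitch) Rx(roll)).
In Python, from station import ctrl gives the robot as it stands.
- The arm moves only by the tool carry_out, never from a script. Its argument "motion" is text: rows parted by semicolons, each of 7 numbers parted by spaces: the shift along the world's x, y, z in m, then the turn, a rotation vector about the world's x, y, z in degrees, then the closure in counts, from 0 (fully open) to 255 (shut). In form: dx dy dz wx wy wz hand; .... A call has 1 to 20 rows; each row shifts and turns the commanded pose from where the row before left it; what a row does not reach is not made up. A row lasts 1/12 s, in which the tool goes at most 41.7 mm and 7.16 degrees, less where a joint would pass 70% of its speed; a pose out of reach is approached as far as the arm can. A call is refused whole if a number of a shift passes 0.0417 or a number of a turn 7.16, either way. A call with a gripper value outside its range is refused whole. The fingers move at their own pace and stop on an object; "grip_force" is the grip in N (left out, the last holds). Time passes only in rows, so rows that do not move let the fingers close. It gives the time, the measured TCP pose, the force, the opening and the grip force at its end, in the units of the state.
- ctrl.get_obs(): the state, without advancing time (a new reading comes with each control period).
- ctrl.camera(name): name is "scene" or "side" or "wrist"; returns a dict with "pixels" (384x512x3 uint8, red, green, blue), "range_z" (384x512 float32, m along the optical axis (not along the pixel's ray), 0 where there is no reading), "K" (3x3 intrinsics, pixels), "dist" ([k1, k2, p1, p2, k3] as OpenCV has them; the pictures are not rectified), "position" and "attitude" of the camera in the world. Camera axes: x right, y up, looking along -z (the intrinsics and any distortion apply to the point x, -y, -z); pixel columns grow to the right and rows downward; lengths in m; the calibration is good to about 2 mm. A picture is of the moment at which its call begins.
- ctrl.hand_in(): hands the job in; it is judged then, once.
The state is a dict: "time_s": time; "qpos": joint angles; "joint_vel": joint speeds; "tau": joint torques, N m; "ee_pos": TCP position; "eef_rot": TCP orientation; "force": force on the tool from outside, world axes, zero at the start; "moment": the same for the moment, N m; "grip_width": finger opening in m; "grip_force": force on a finger pad.
Only numpy, scipy, OpenCV 4.12 (cv2) and the standard library are available. Lean on these libraries where they do the work, as an engineer would, in place of code of your own. Each camera call takes 0.05 s, during which the arm holds its last target. There are 200 camera calls.

TASK

The straightedge on the light table is loose. Take the orange screwdriver from its wooden block, rest the blade lightly upright on the brass lock screw and turn it until the blade drops into the slot, then tighten the screw clockwise until it meets its stop, without leaning on it or wrenching it against the stop (stay gentle: well under 20 N of push, just a finger's twist). Put the screwdriver back upright, fully down in its block, and do not shift the ink bottles, jar, dishes or eraser.

Things in the scene. Friction and masses are not known exactly. Their poses are not given: they have to be found in the camera images.
- lightpad: fixed white light table, 280 (x) x 360 (y) x 18 mm high, with a steel straightedge and an aluminium clamp block (70 x 50 mm, top 46 mm above the desk); origin: centre of its underside, z up. It may stand anywhere within some 10 cm and turned up to 0.25 rad.
- lock_centre (a point): point on the vertical axis of the brass lock screw at the height of its unpressed top face (64 mm above the desk); axes as the light table's. Screw head: disc 26 mm across, 10 mm high, one straight slot right across it, 4.6 mm wide, 6 mm deep, mouth chamfered 0.8 mm. The slot starts anywhere within 0.9 rad either way of the light table's x axis: no reading tells where.
- lockpress (a joint): how far the sprung screw head is pushed down, m: 0 free, 0.007 bottomed. The spring gives about 2.5 N at first and 1 N more per mm, 9.5 N at the bottom, rigid beyond that; it springs back when let go.
- lock (a joint): turn of the lock screw in rad, growing clockwise seen from above: starts at 0 to 0.25, stops at 0 and 1.25. It resists with about 0.06 N m, stays where it is left and is not turned by light rubbing of a blade that has not dropped in. The screw sits on a rubber seat that gives about 0.8 N m per rad at a stop: 0.1 N m shows that the stop is met, over 0.15 N m is wrenching.
- driver: loose flat screwdriver, 90 g, upright in the wooden block; origin: underside of its black collar (32 mm across, 5 mm high), z up the orange handle, 28 mm (local x) by 24 mm (local y), 5 to 77 mm above the origin, cap to 83 mm; grip it across the flats (along local y). Shank 9 mm thick; blade 16 mm wide along local x, 2.6 mm thick along local y. Starts with yaw within 0.4 rad of 0.
- driver_tip (a point): centre of the lower edge of the screwdriver's blade, 65 mm below its body's origin
- driver_grip (a point): middle of the handle, 45 mm above the body's origin, a good height to grip
- stand: fixed wooden block 64 x 64 x 75 mm high, origin: centre of its underside; holds the screwdriver
- stand_hole (a point): centre of the mouth of the round vertical hole in the wooden block, at its top, 22 mm in diameter, going right through. The screwdriver's collar rests on the block's top around it (driver's origin at this point).
- ink_red: loose red ink bottle with dropper top, 36 mm in diameter, 83 mm high, beside the wooden block; origin at its foot
- ink_green: loose green ink bottle, the same size; origin at its foot
- ink_jar: loose black ink jar with yellow lid, 56 mm in diameter, 62 mm high; origin at its foot
- bowl: loose white bowl, 110 mm across, 36 mm high; origin at its foot
- dish: loose small white dish on the light table, 68 mm across, 18 mm high; origin at its foot
- eraser: loose blue eraser on the light table, 45 x 22 x 13 mm; origin: centre of its underside
Mind the look-alikes: they are no part of the job. Of the things that look like the stand, the middle-sized one is meant.

How it is judged:
By the outcome, as a careful person would: the job done as asked, in the order asked, and still so for the second after the job is handed in, with the robot touching nothing.
It also fails if it takes over 72 s, if anything falls off the work surface, if the arm or the gripper's body presses on something with over 40 N, if the wrist force passes 120 N, or if a joint passes its speed limit or range.

## Working session

There is one attempt and no reset: what is moved stays moved. The work goes in short steps, Python scripts to look and compute and a tool call to move; the robot and the scene stay as the last step left them, time stands still between calls to the robot, and variables do not carry over. Pictures are saved under pics/ and viewed, at most 10 in all, crops included, and the job is handed in when it is done.

Besides the shell and the picture viewer there is one more tool, called after "Request:" as a command line: name --argument value ..., lists and objects as JSON in quotes. carry_out: Moves the arm, as the interface text tells. Its arguments: {"type":"object","properties":{"motion":{"type":"string"},"grip_force":{"type":"number"}},"required":["motion"]}

```bash
mkdir -p pics
cat > h.py <<'E'
import numpy as np, cv2
from station import ctrl
from scipy.spatial.transform import Rotation as R
def cam(n):
    c=ctrl.camera(n); return c
def rotm(c):
    a=np.array(c["attitude"])
    return a if a.shape==(3,3) else (R.from_euler('xyz',a).as_matrix() if a.size==3 else R.from_quat(a).as_matrix())
def rays(c,uv):
    uv=np.asarray(uv,float).reshape(-1,1,2)
    p=cv2.undistortPoints(uv,np.array(c["K"]),np.array(c["dist"])).reshape(-1,2)
    d=np.c_[p[:,0],-p[:,1],-np.ones(len(p))]
    return d@rotm(c).T
def onz(c,uv,z):
    d=rays(c,uv); o=np.array(c["position"]); return o+d*((z-o[2])/d[:,2])[:,None]
def cloud(c):
    h,w=c["range_z"].shape; u,v=np.meshgrid(np.arange(w),np.arange(h))
    d=rays(c,np.stack([u,v],-1).reshape(-1,2))
    return (np.array(c["position"])+d*c["range_z"].reshape(-1,1)).reshape(h,w,3)
def save(c,n,crop=None,s=1):
    im=c["pixels"][...,::-1]
    if crop: im=im[crop[1]:crop[3],crop[0]:crop[2]]
    cv2.imwrite("pics/"+n,cv2.resize(im,None,fx=s,fy=s,interpolation=cv2.INTER_CUBIC))
E
python3 - <<'E'
from h import *
import pickle
d={}
for n in("scene","side","wrist"):
    c=cam(n); d[n]=c; print(n,c["position"],c["attitude"],c["K"][0],c["dist"])
pickle.dump(d,open("d0.pkl","wb"))
save(d["scene"],"s0.png",s=1.5);
a=np.hstack([d["side"]["pixels"],d["wrist"]["pixels"]])[...,::-1]
cv2.imwrite("pics/sw0.png",cv2.resize(a,(800,300)))
print(ctrl.get_obs())
E
```

```text
scene [ 0.99985479 -0.90041745  1.04615395] [ 0.83379641 -0.01951242  0.5360036 ] [424.894449     0.         247.54010807] [0.04451095 0.         0.         0.         0.        ]
side [-0.5032335   0.91967125  0.98710433] [ 0.99457309  0.01140966 -2.31324755] [441.02725317   0.         248.25568204] [-0.05985207  0.          0.          0.          0.        ]
wrist [0.15759649 0.53233973 0.38366646] [-0.27471636  0.00245165  1.1407634 ] [302.42087979   0.         256.22843371] [-0.06328429  0.          0.          0.          0.        ]
{'time_s': 0.15, 'qpos': array([ 1.07438732e+00,  3.00314381e-01,  1.52141467e+00, -4.46907422e-06,
        1.32069784e+00, -6.66094152e-02]), 'joint_vel': array([ 0.00017263, -0.00317021, -0.0005605 , -0.00114972,  0.00083257,
       -0.00017145]), 'tau': array([ 7.90726481e-04, -5.31957042e+01, -3.52817667e+01,  7.09054386e-02,
        2.36276543e-02, -4.73211537e-05]), 'ee_pos': array([0.22909642, 0.49980566, 0.2050427 ]), 'eef_rot': array([-3.14075998e+00, -5.12075520e-05,  2.71179415e+00]), 'force': array([-0.30902023,  0.00322271,  0.3468874 ]), 'moment': array([ 0.02605407, -0.0082429 , -0.007976  ]), 'grip_force': 0.0, 'grip_width': 0.09413054724577032}
```

View pics/s0.png

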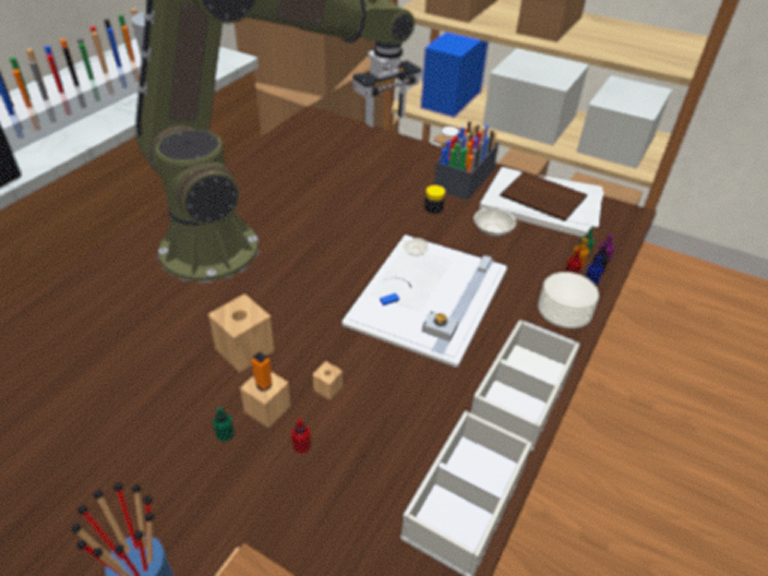

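View pics/sw0.png

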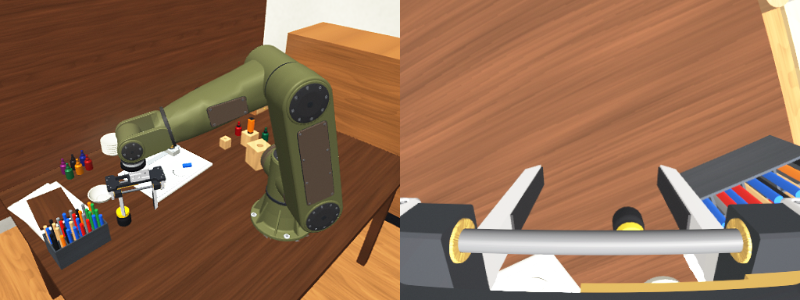

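The scene view shows the screwdriver in the middle-sized block at about (265,385), and the clamp with its brass screw at (440,322). The red and green bottles stand at (301,437) and (223,425), and the light table is centred near (430,295). All of these are in the 1.5x picture. Next I'll measure them.

Run:
```python
from h import *
import pickle
d=pickle.load(open("d0.pkl","rb"))
for n in("scene","side"):
    c=d[n]; P=cloud(c); hsv=cv2.cvtColor(c["pixels"],cv2.COLOR_RGB2HSV); H,S,V=cv2.split(hsv)
    reg=(P[...,0]>.1)&(P[...,0]<.9)&(abs(P[...,1])<.6)&(P[...,2]>-.02)&(c["range_z"]>0)
    print(n)
    for nm,m in dict(orange=(H>8)&(H<16)&(S>220)&(V>150)&(P[...,2]>.07),brass=(H>14)&(H<28)&(S>120)&(V>100)&(P[...,2]>.05)&(P[...,2]<.075),red=((H<4)|(H>175))&(S>180)&(V>80),green=(H>65)&(H<95)&(S>120),blue=(H>100)&(H<125)&(S>200)&(V>120),yellow=(H>24)&(H<34)&(S>200)&(V>150)).items():
        m=(m&reg).astype('uint8'); k,l,st,ce=cv2.connectedComponentsWithStats(m)
        for i in range(1,k):
            if st[i,4]>12:
                q=P[l==i]; print(nm,st[i],np.median(q,0).round(3),q.min(0).round(3),q.max(0).round(3))
    # block tops at z~.075
    m=((H>8)&(H<22)&(S>60)&(S<170)&(V>140)&(P[...,2]>.065)&(P[...,2]<.08)&reg).astype('uint8')
    k,l,st,ce=cv2.connectedComponentsWithStats(m)
    for i in range(1,k):
        if st[i,4]>30: q=P[l==i]; print("wood",st[i],q.mean(0).round(3),q.min(0).round(3),q.max(0).round(3))
    m=((S<40)&(V>190)&(P[...,2]>.008)&(P[...,2]<.03)&reg&(P[...,0]<.8)).astype('uint8')
    k,l,st,ce=cv2.connectedComponentsWithStats(m)
    i=1+np.argmax(st[1:,4]); 
    ct=max(cv2.findContours((l==i).astype('uint8'),0,2)[0],key=cv2.contourArea)
    w=onz(c,ct.reshape(-1,2),.018)[:,:2].astype('float32'); print("pad",cv2.minAreaRect(w))
    m=((P[...,2]>.04)&(P[...,2]<.05)&(S<60)&reg).astype('uint8')
    k,l,st,ce=cv2.connectedComponentsWithStats(m)
    for i in range(1,k):
        if st[i,4]>30: q=P[l==i]; print("clamp?",st[i],q.mean(0).round(3),cv2.minAreaRect(q[:,:2].astype('float32')))
```

```text
scene
orange [169 239  10  19 105] [ 0.445 -0.337  0.127] [ 0.428 -0.34   0.087] [ 0.455 -0.32   0.153]
brass [284 124  12   9  49] [0.415 0.456 0.059] [0.386 0.439 0.05 ] [0.436 0.494 0.066]
brass [386 159   6   8  24] [0.833 0.444 0.061] [0.821 0.435 0.05 ] [0.844 0.486 0.073]
brass [291 210   6   5  28] [0.644 0.027 0.062] [0.635 0.019 0.053] [0.655 0.044 0.067]
brass [161 220  16  13  32] [ 0.342 -0.244  0.067] [ 0.332 -0.264  0.051] [ 0.351 -0.206  0.075]
brass [145 223  14  13  33] [ 0.304 -0.272  0.063] [ 0.267 -0.279  0.052] [ 0.334 -0.261  0.075]
brass [161 261   9   8  21] [ 0.424 -0.356  0.06 ] [ 0.405 -0.358  0.051] [ 0.438 -0.352  0.07 ]
brass [181 262   8   8  15] [ 0.471 -0.333  0.059] [ 0.469 -0.342  0.052] [ 0.472 -0.313  0.073]
brass [171 268   9   6  16] [ 0.459 -0.358  0.055] [ 0.442 -0.361  0.05 ] [ 0.469 -0.352  0.064]
red [379 168   8  13  68] [0.833 0.388 0.046] [0.818 0.377 0.023] [0.847 0.398 0.079]
red [198 279   4   7  19] [ 0.55  -0.363  0.078] [ 0.546 -0.365  0.063] [ 0.553 -0.356  0.084]
red [194 285  13  17 145] [ 0.557 -0.371  0.04 ] [ 0.534 -0.38   0
[... 3568 characters left out ...]
7]
yellow [149 265  12  14  69] [0.409 0.488 0.057] [0.387 0.47  0.041] [0.433 0.498 0.063]
yellow [159 264   6  10  40] [0.401 0.458 0.059] [0.386 0.449 0.054] [0.424 0.469 0.062]
wood [315 190  20  14  67] [ 0.296 -0.18   0.072] [ 0.259 -0.194  0.065] [ 0.353 -0.164  0.079]
pad ((0.5468380451202393, 0.14236995577812195), (0.2802000641822815, 0.3533151149749756), 3.7207958698272705)
clamp? [215 187  16   9  70] [0.62  0.039 0.044] ((0.6216576099395752, 0.03728500008583069), (0.051408909261226654, 0.04286941513419151), 87.20372772216797)
clamp? [128 295  12   9  34] [0.365 0.581 0.045] ((0.3642938435077667, 0.5803197026252747), (0.009073605760931969, 0.03708140552043915), 0.8200365304946899)
```

Request:
carry_out --motion ".01 -.015 0 0 0 0 0;.02 -.03 0 0 0 2 0;.02 -.03 0 0 0 2 0;.02 -.03 0 0 0 2 0;.02 -.03 0 0 0 2 0;.02 -.03 0 0 0 2 0;.02 -.03 0 0 0 2 0;.02 -.03 0 0 0 2 0;.02 -.03 0 0 0 2 0;.02 -.03 0 0 0 2 0;.02 -.03 0 0 0 2 0;.02 -.035 0 0 0 2 0;.01 -.036 0 0 0 2 0;0 -.036 0 0 0 2 0;0 -.036 0 0 0 0 0;0 -.036 0 0 0 0 0;0 -.036 0 0 0 0 0;0 -.036 0 0 0 0 0;0 -.036 0 0 0 0 0;0 -.036 0 0 0 0 0"

```text
time_s: 1.82
ee_pos: [0.4687, -0.1398, 0.2054]
eef_rot: [3.142, -0.0, -3.118]
force: [-0.2, 1.0, -0.7]
grip_width: 0.0938
grip_force: 0.0
```

Request:
carry_out --motion "0 -.036 0 0 0 0 0;0 -.036 0 0 0 0 0;0 -.036 0 0 0 0 0;0 -.036 0 0 0 0 0;0 -.015 0 0 0 0 0;0 0 0 0 0 0 0"

```text
time_s: 2.32
ee_pos: [0.4686, -0.2995, 0.2047]
eef_rot: [3.141, -0.001, -3.121]
force: [-0.2, 0.1, 0.0]
grip_width: 0.094
grip_force: 0.0
```

Run:
```python
from h import *
o=ctrl.get_obs(); print(o["time_s"],o["ee_pos"],o["eef_rot"],o["qpos"].round(2))
c=cam("wrist"); save(c,"w1.png",s=1.2); import pickle; pickle.dump(c,open("w1.pkl","wb"))
P=cloud(c); H,S,V=cv2.split(cv2.cvtColor(c["pixels"],cv2.COLOR_RGB2HSV))
m=((H>5)&(H<16)&(S>200)&(V>120)&(P[...,2]>.08)).astype('uint8'); k,l,st,ce=cv2.connectedComponentsWithStats(m)
for i in range(1,k):
    if st[i,4]>60:
        q=P[l==i]; print(st[i],np.median(q,0).round(4),q.min(0).round(3),q.max(0).round(3))
```

```text
2.3167 [ 0.46856931 -0.29947611  0.20472698] [ 3.14121963e+00 -8.53559428e-04 -3.12075079e+00] [-0.63  0.31  1.5  -0.    1.32 -2.23]
[210 133  35  46 406] [ 0.4258 -0.321   0.1378] [ 0.39  -0.338  0.086] [ 0.452 -0.302  0.383]
```

View pics/w1.png

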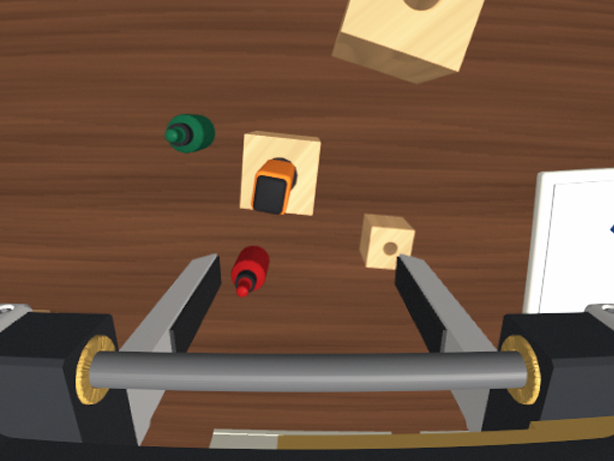

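The wrist view shows the block top at about (282,175) and the screwdriver's black cap at (270,195). The green bottle is at (190,133), the red one at (250,270), and the fingertips are near row 260. I'll get the cap's centre and yaw, and the block's centre.

```bash
cat >> h.py <<'E'
def capfit(c,win,z):
    H,S,V=cv2.split(cv2.cvtColor(c["pixels"],cv2.COLOR_RGB2HSV)); m=np.zeros_like(V)
    u0,v0,u1,v1=win; m[v0:v1,u0:u1]=(V<80)[v0:v1,u0:u1]
    k,l,st,ce=cv2.connectedComponentsWithStats(m,connectivity=4); i=1+np.argmax(st[1:,4])
    ct=max(cv2.findContours((l==i).astype('uint8'),0,2)[0],key=cv2.contourArea).reshape(-1,2)
    print("cap",st[i]); return cv2.minAreaRect(onz(c,ct,z)[:,:2].astype('float32'))
E
python3 - <<'E'
from h import *
import pickle
c=pickle.load(open("w1.pkl","rb")); P=cloud(c)
print(capfit(c,(205,142,245,185),.158), "z", np.median(P[155:170,220:232,2]))
H,S,V=cv2.split(cv2.cvtColor(c["pixels"],cv2.COLOR_RGB2HSV))
print(hs:=[(H[y,x],S[y,x],V[y,x]) for x,y in((212,120),(258,140),(210,160),(245,175),(225,162),(230,138))])
m=((H>10)&(H<25)&(S<150)&(V>150)&(abs(P[...,2]-.075)<.006)).astype('uint8'); m[:, :190]=0; m[:,275:]=0;m[:100]=0;m[185:]=0
ct=cv2.convexHull(np.argwhere(m)[:,::-1].astype('int32')).reshape(-1,2)
print("block",cv2.minAreaRect(onz(c,ct,.075)[:,:2].astype('float32')))
print("tcp px obj",P[225,205])
E
```

```text
cap [211 146  28  33 716]
((0.4381089210510254, -0.3253706097602844), (0.018506191670894623, 0.023390600457787514), 80.70231628417969) z 0.15752499695889466
[(np.uint8(23), np.uint8(82), np.uint8(253)), (np.uint8(23), np.uint8(82), np.uint8(253)), (np.uint8(15), np.uint8(133), np.uint8(234)), (np.uint8(21), np.uint8(90), np.uint8(250)), (np.uint8(130), np.uint8(15), np.uint8(52)), (np.uint8(12), np.uint8(214), np.uint8(188))]
block ((0.4383333921432495, -0.32568642497062683), (0.064204141497612, 0.06446990370750427), 84.97053527832031)
tcp px obj [ 0.53682892 -0.35982236  0.05250499]
```

Request:
carry_out --motion "-.015 -.013 0 0 0 -5 0;-.0155 -.0132 0 0 0 -5.5 0;0 0 -.02 0 0 0 60;0 0 -.03 0 0 0 60;0 0 -.03 0 0 0 60;0 0 -.015 0 0 0 60;0 0 -.007 0 0 0 60;0 0 0 0 0 0 60;0 0 0 0 0 0 60" --grip_force 40

```text
time_s: 3.12
ee_pos: [0.4393, -0.3227, 0.1044]
eef_rot: [-3.141, 0.001, 2.983]
force: [-0.3, -0.2, 0.0]
grip_width: 0.0721
grip_force: 0.0
```

Request:
carry_out --motion "0 0 0 0 0 0 255;0 0 0 0 0 0 255;0 0 0 0 0 0 255;0 0 0 0 0 0 255;0 0 0 0 0 0 255;0 0 0 0 0 0 255;0 0 0 0 0 0 255;0 0 0 0 0 0 255"

```text
time_s: 3.78
ee_pos: [0.4387, -0.3233, 0.1035]
eef_rot: [-3.141, 0.0, 2.982]
force: [-0.2, -0.6, -0.8]
grip_width: 0.0237
grip_force: 40.0
```

Run:
```python
from h import *
o=ctrl.get_obs(); print(o)
```

```text
{'time_s': 3.7833, 'qpos': array([-7.02325868e-01,  3.94341308e-01,  1.64538071e+00, -1.08885910e-04,
        1.10175196e+00, -2.11375120e+00]), 'joint_vel': array([ 0.00087222,  0.00223168,  0.00127108,  0.00145386,  0.00244517,
       -0.00111217]), 'tau': array([ 6.31209835e-02, -5.53675926e+01, -3.18491006e+01, -3.04229488e-02,
        7.87642761e-02,  1.64745325e-03]), 'ee_pos': array([ 0.43867081, -0.32332225,  0.10348469]), 'eef_rot': array([-3.14144818e+00,  5.14220053e-05,  2.98227088e+00]), 'force': array([-0.18424328, -0.62581562, -0.77477961]), 'moment': array([ 0.03821224, -0.00391162, -0.0402006 ]), 'grip_force': 39.99981701374054, 'grip_width': 0.023672839578922262}
```

Request:
carry_out --motion "0 0 .01 0 0 0 255;0 0 .03 0 0 0 255;0 0 .04 0 0 0 255;0 0 .04 0 0 0 255;.01 .013 0 0 0 0 255;.02 .027 0 0 0 0 255;.02 .027 0 0 0 0 255;.02 .027 0 0 0 0 255;.02 .027 0 0 0 0 255;.02 .027 0 0 0 0 255;.02 .027 0 0 0 0 255;.02 .027 0 0 0 0 255;.02 .027 0 0 0 0 255;.02 .027 0 0 0 0 255;.02 .027 0 0 0 0 255;.02 .027 0 0 0 0 255;.02 .027 0 0 0 0 255;.01 .013 0 0 0 0 255;0 .004 0 0 0 0 255;0 0 0 0 0 0 255"

```text
time_s: 5.45
ee_pos: [0.6985, 0.0318, 0.2233]
eef_rot: [-3.141, -0.001, 2.984]
force: [-0.1, -0.7, -0.9]
grip_width: 0.0239
grip_force: 40.0
```

Run:
```python
from h import *
o=ctrl.get_obs(); print(o["time_s"],o["ee_pos"],o["eef_rot"],o["qpos"].round(2),o["force"],o["moment"],o["grip_width"])
c=cam("wrist"); save(c,"w2.png",s=1.2); import pickle; pickle.dump(c,open("w2.pkl","wb"))
P=cloud(c); H,S,V=cv2.split(cv2.cvtColor(c["pixels"],cv2.COLOR_RGB2HSV))
m=((H>12)&(H<30)&(S>100)&(V>80)&(P[...,2]>.05)&(P[...,2]<.075)).astype('uint8'); k,l,st,ce=cv2.connectedComponentsWithStats(m)
for i in range(1,k):
    if st[i,4]>60:
        q=P[l==i]; print(st[i],np.median(q,0).round(4),q.min(0).round(3),q.max(0).round(3))
```

```text
5.45 [0.69854974 0.03178999 0.2232934 ] [-3.14145551e+00 -6.86988939e-04  2.98382144e+00] [-0.01  0.64  0.99 -0.    1.51 -1.42] [-0.14259274 -0.72903125 -0.91257563] [-0.02091328 -0.01283418  0.03407672] 0.023943686824568135
[241 107  11  23 168] [0.6411 0.0287 0.0636] [0.629 0.023 0.062] [0.653 0.033 0.065]
[251 106  13  23 183] [0.6412 0.0412 0.0633] [0.629 0.036 0.057] [0.653 0.048 0.065]
```

View pics/w2.png

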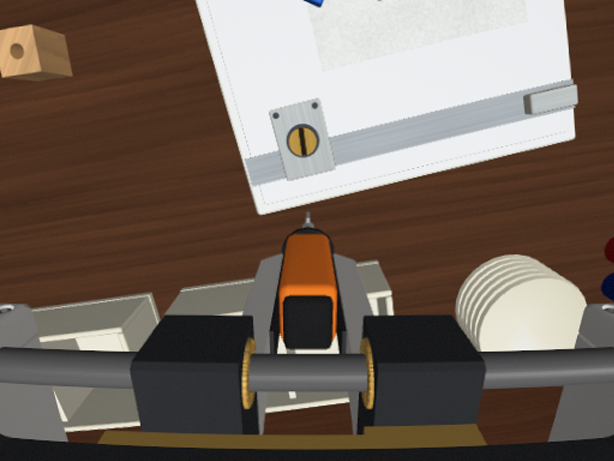

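The wrist view shows the brass screw at (303,141), with its slot almost vertical in the image, and the held blade's tip at (308,213). I'll measure all three with the same camera.

```bash
cat >> h.py <<'E'
def screw(c,z=.064,lo=.05):
    P=cloud(c); H,S,V=cv2.split(cv2.cvtColor(c["pixels"],cv2.COLOR_RGB2HSV))
    m=((H>12)&(H<30)&(S>100)&(V>80)&(P[...,2]>lo)&(P[...,2]<.075)&(abs(P[...,0]-.64)<.03)&(abs(P[...,1]-.034)<.03))
    hull=cv2.convexHull(np.argwhere(m)[:,::-1].astype('int32'))
    el=cv2.fitEllipse(hull); f=np.zeros(m.shape,'uint8'); cv2.ellipse(f,(el[0],(el[1][0]*.85,el[1][1]*.85),el[2]),1,-1)
    s=np.argwhere((f>0)&(V<90))[:,::-1]
    w=onz(c,s,z)[:,:2]; cw=onz(c,[el[0]],z)[0]
    vx=cv2.fitLine(w.astype('float32'),2,0,.001,.001).ravel()
    hw=onz(c,hull.reshape(-1,2),z)[:,:2]; cc=cv2.minEnclosingCircle(hw.astype('float32'))
    print("screw ellipse c",cw.round(4),"circ",cc,"slot mean",w.mean(0).round(4),"ang deg",np.degrees(np.arctan2(vx[1],vx[0])).round(1),len(s))
E
python3 - <<'E'
from h import *
import pickle
c=pickle.load(open("w2.pkl","rb")); screw(c)
im=c["pixels"][165:200,240:275]; 
P=cloud(c)
rz=c["range_z"][165:200,240:275]
for v in range(170,192): print(v,[f"{P[v,u,2]*1000:.0f}" for u in range(246,268)])
save(c,"w2c.png",(220,95,300,205),5)
E
```

```text
screw ellipse c [0.6411 0.0352 0.064 ] circ ((0.641041100025177, 0.03483704850077629), 0.013143851421773434) slot mean [0.6412 0.0348] ang deg -1.9 80
170 ['14', '14', '12', '12', '12', '12', '13', '13', '10', '10', '-1', '0', '-1', '-1', '-0', '-0', '-0', '-1', '1', '-2', '-0', '0']
171 ['12', '12', '12', '14', '11', '-1', '-1', '-1', '0', '-2', '1', '-1', '0', '-1', '0', '-2', '0', '-1', '-1', '-1', '-0', '-1']
172 ['11', '-1', '-1', '-1', '1', '0', '0', '-0', '-2', '0', '1', '1', '1', '-1', '-1', '-1', '-1', '-0', '1', '-1', '-1', '-1']
173 ['-1', '-0', '-0', '-1', '-1', '-1', '-2', '-0', '1', '-0', '1', '-1', '-0', '-1', '-0', '-0', '-1', '1', '1', '-1', '-1', '-1']
174 ['-0', '1', '-1', '-0', '-1', '-1', '-1', '-2', '-0', '-0', '-2', '-1', '-1', '0', '-1', '-0', '-0', '-1', '0', '1', '402', '-1']
175 ['-0', '-1', '-2', '1', '1', '-1', '0', '-1', '-0', '-0', '0', '-0', '-1', '0', '-2', '-0', '0', '0', '0', '-2', '1', '2']
176 ['0', '1', '-1', '-1', '-1', '-1', '-0', '-0', '-1', '-0', '-1', '-2', '0', '-1', '-1', '-1', '-0', '0', '-0', '-1', '-0', '-1']
177 ['1', '0', '-0', '-1', 
[... 1349 characters left out ...]
 '0', '-0', '148', '151', '152', '152', '152', '151', '151', '147', '-0', '-1', '0', '-0', '0', '-1', '-1']
188 ['-0', '-1', '-1', '-1', '1', '-1', '148', '151', '152', '154', '154', '155', '155', '153', '151', '146', '-1', '-0', '-1', '-1', '0', '-1']
189 ['-2', '0', '-1', '-2', '1', '-1', '150', '155', '155', '157', '194', '195', '157', '156', '153', '150', '-1', '-1', '-1', '-1', '-2', '-0']
190 ['-1', '-1', '1', '-0', '402', '-1', '195', '196', '197', '196', '198', '198', '197', '197', '195', '195', '-2', '-1', '-1', '-1', '0', '-0']
191 ['-1', '196', '195', '197', '197', '198', '198', '199', '199', '198', '199', '199', '199', '199', '198', '198', '197', '197', '196', '197', '196', '-0']
```

View pics/w2c.png

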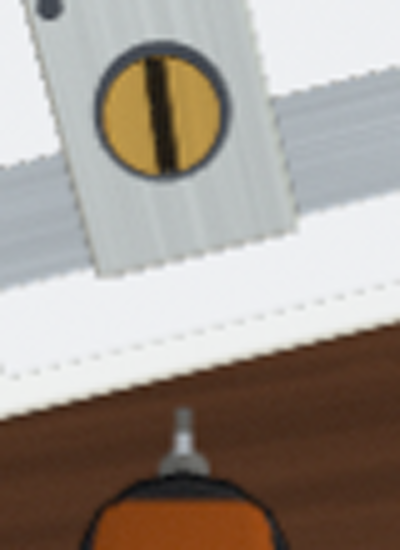

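Run:
```python
from h import *
import pickle
c=pickle.load(open("w2.pkl","rb"))
p=onz(c,[(256.5,176.6)],.1298)[0]; y=2.984; x=np.array([np.cos(y),np.sin(y)])
t=np.array([.69855,.03179]); print("corner",p,"expected",t+.008*x,"diff",p[:2]-t-.008*x)
P=cloud(c)
H,S,V=cv2.split(cv2.cvtColor(c["pixels"],cv2.COLOR_RGB2HSV))
# clamp yaw
m=((P[...,2]>.042)&(P[...,2]<.05)).astype('uint8');m[:, :215]=0;m[:,290:]=0;m[165:]=0
k,l,st,ce=cv2.connectedComponentsWithStats(m);i=1+np.argmax(st[1:,4])
ct=cv2.convexHull(np.argwhere(l==i)[:,::-1].astype('int32')).reshape(-1,2)
print(cv2.minAreaRect(onz(c,ct,.046)[:,:2].astype('float32')))
```

```text
corner [0.69104061 0.03235484 0.1298    ] expected [0.69064914 0.03304553] diff [ 0.00039148 -0.00069069]
((0.6411397457122803, 0.03534838557243347), (0.07005590200424194, 0.0498470738530159), 5.100957870483398)
```

Request:
carry_out --motion "-.015 .001 0 0 0 5 255;-.02 .001 0 0 0 5 255;-.0128 .001 0 0 0 5 255;-.01 .0009 0 0 0 5 255;0 0 -.005 0 0 5 255;0 0 -.02 0 0 0 255;0 0 -.02 0 0 0 255;0 0 -.01 0 0 0 255;0 0 -.004 0 0 0 255;0 0 0 0 0 0 255;0 0 0 0 0 0 255;0 0 0 0 0 0 255"

```text
time_s: 6.5
ee_pos: [0.6413, 0.0345, 0.1658]
eef_rot: [-3.141, 0.002, -2.865]
force: [1.1, 0.0, -0.6]
grip_width: 0.0239
grip_force: 40.0
```

Run:
```python
from h import *
o=ctrl.get_obs(); print(o["time_s"],o["ee_pos"],o["eef_rot"],o["qpos"].round(2),o["force"],o["moment"],o["grip_width"])
c=cam("wrist"); import pickle; pickle.dump(c,open("w3.pkl","wb")); 
s=cam("scene"); a=c["pixels"][110:240,196:326]; b=s["pixels"][170:250,250:330]
cv2.imwrite("pics/w3.png",np.hstack([cv2.resize(a,(400,400)),cv2.resize(b,(400,400))])[...,::-1])
```

```text
6.5 [0.64125977 0.03449634 0.16577294] [-3.14110798e+00  1.66741744e-03 -2.86472500e+00] [-0.    0.54  1.28 -0.    1.32 -1.85] [ 1.12167621e+00  1.01909510e-03 -6.06292326e-01] [ 0.07448925 -0.00295401  0.01357457] 0.0239166061168875
```

View pics/w3.png

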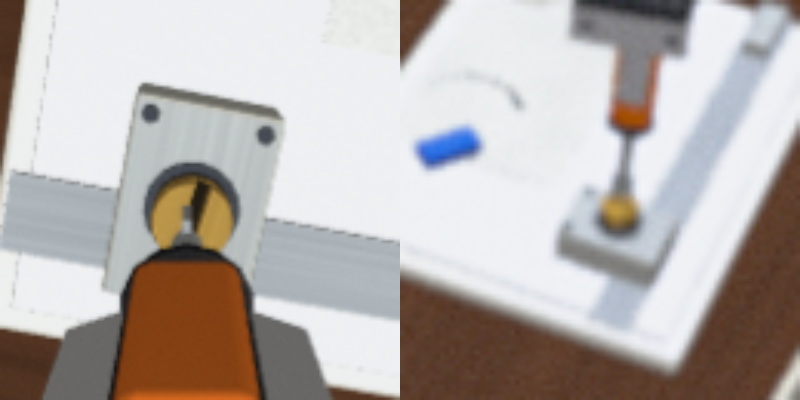

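The wrist crop (left half) shows the blade just above the screw, turned about 18° counter-clockwise of the slot. The scene crop (right half) shows the same. Lowering gently.

Request:
carry_out --motion "-.0004 .001 -.003 0 0 0 255;0 0 -.003 0 0 0 255;0 0 -.001 0 0 0 255;0 0 0 0 0 0 255;0 0 -.001 0 0 0 255;0 0 0 0 0 0 255"

```text
time_s: 7.1
ee_pos: [0.6405, 0.0357, 0.1565]
eef_rot: [3.142, 0.0, -2.864]
force: [-0.3, -0.8, 1.5]
grip_width: 0.024
grip_force: 40.0
```

Request:
carry_out --motion "0 0 -.001 0 0 0 255;0 0 0 0 0 0 255;0 0 0 0 0 0 255"

```text
time_s: 7.35
ee_pos: [0.6405, 0.0357, 0.1556]
eef_rot: [-3.142, 0.0, -2.865]
force: [1.0, -0.2, 1.7]
grip_width: 0.0239
grip_force: 40.0
```

Request:
carry_out --motion "0 0 -.001 0 0 0 255;0 0 0 0 0 -2 255;0 0 0 0 0 -2 255;0 0 0 0 0 -2 255;0 0 0 0 0 -2 255;0 0 0 0 0 -2 255"

```text
time_s: 7.85
ee_pos: [0.6405, 0.0358, 0.1543]
eef_rot: [3.141, -0.0, -3.041]
force: [0.3, 0.6, -0.9]
grip_width: 0.0237
grip_force: 40.0
```

Request:
carry_out --motion "0 0 0 0 0 -2 255;0 0 0 0 0 -2 255;0 0 0 0 0 -2 255;0 0 0 0 0 -2 255;0 0 0 0 0 0 255;0 0 0 0 0 0 255"

```text
time_s: 8.35
ee_pos: [0.6404, 0.0356, 0.1542]
eef_rot: [-3.142, -0.0, 3.106]
force: [0.3, -0.2, -1.5]
grip_width: 0.0239
grip_force: 40.0
```

```bash
cat >> h.py <<'E'
def st():
    o=ctrl.get_obs(); q=np.array(o["ee_pos"]); print(o["time_s"],q.round(4),"blade yaw",(np.degrees(o["eef_rot"][2])%360-180).round(1),"F",o["force"].round(2),"M",o["moment"].round(3),"q6",o["qpos"][5].round(2),"tau6",o["tau"][5].round(3))
E
python3 -c "
from h import *
st()
c=cam('wrist'); P=cloud(c); save(c,'w4.png',(196,110,326,240),4); screw(c)"
```

```text
8.35 [0.6404 0.0356 0.1542] blade yaw -2.1 F [ 0.26 -0.15 -1.54] M [ 0.069  0.065 -0.045] q6 -1.54 tau6 0.277
screw ellipse c [0.6395 0.0352 0.064 ] circ ((0.6393953561782837, 0.03519956022500992), 0.013237032108008862) slot mean [0.6428 0.0347] ang deg -4.5 127
```

View pics/w4.png

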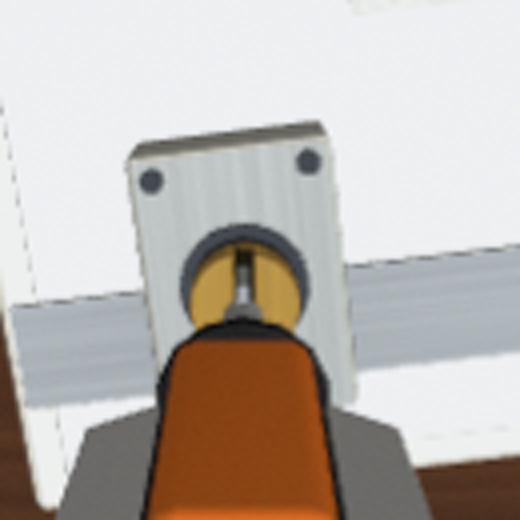

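The blade has dropped in: the picture shows it lying in the slot at about (243,280), and the push fell to nearly nothing. I'll seat it a little deeper and start turning.

Request:
carry_out --motion "0 0 -.001 0 0 0 255;0 0 -.001 0 0 0 255;0 0 -.0005 0 0 0 255;0 0 0 0 0 0 255"

```text
time_s: 8.73
ee_pos: [0.6404, 0.0357, 0.1517]
eef_rot: [-3.142, -0.0, 3.105]
force: [0.3, 0.4, -0.8]
grip_width: 0.0239
grip_force: 40.0
```

Request:
carry_out --motion "0 0 0 0 0 -3 255;0 0 0 0 0 -3 255;0 0 0 0 0 -3 255;0 0 0 0 0 -3 255;0 0 0 0 0 -3 255;0 0 0 0 0 -3 255;0 0 0 0 0 -3 255;0 0 0 0 0 -3 255;0 0 0 0 0 0 255;0 0 0 0 0 0 255"

```text
time_s: 9.57
ee_pos: [0.6405, 0.036, 0.1519]
eef_rot: [3.141, -0.0, 2.688]
force: [0.6, 2.4, -1.5]
grip_width: 0.0237
grip_force: 40.0
```

```bash
cat >> h.py <<'E'
def avg(n=12):
    F=[];M=[]
    for _ in range(n):
        cam("wrist"); o=ctrl.get_obs(); F.append(o["force"]); M.append(o["moment"])
    print("meanF",np.mean(F,0).round(2),"meanM",np.mean(M,0).round(3),"sd",np.std(M,0).round(3))
E
python3 -c "
from h import *
st();avg();st()"
```

```text
9.5667 [0.6405 0.036  0.1519] blade yaw -26.0 F [ 0.59  2.37 -1.47] M [ 0.701 -0.232  0.092] q6 -1.12 tau6 0.473
meanF [ 1.37  3.38 -2.06] meanM [ 0.994 -0.354  0.054] sd [0.166 0.048 0.023]
10.1667 [0.6405 0.0358 0.152 ] blade yaw -26.1 F [ 1.66  4.44 -2.88] M [ 1.211 -0.431  0.029] q6 -1.12 tau6 0.059
```

Request:
carry_out --motion ".0005 .0012 0 0 0 0 255;0 0 0 0 0 0 255;0 0 0 0 0 0 255;0 0 0 0 0 0 255"

```text
time_s: 10.5
ee_pos: [0.6408, 0.0364, 0.1519]
eef_rot: [-3.141, -0.0, 2.685]
force: [-0.9, -2.6, -0.8]
grip_width: 0.0237
grip_force: 40.0
```

```bash
python3 -c "
from h import *
st();avg(10);st()
c=cam('wrist');screw(c)"
```

```text
10.5 [0.6408 0.0364 0.1519] blade yaw -26.1 F [-0.87 -2.6  -0.79] M [-0.431  0.352  0.101] q6 -1.11 tau6 0.061
meanF [-2.12 -3.1  -0.55] meanM [-0.932  0.629  0.056] sd [0.222 0.105 0.029]
11.0 [0.6409 0.0366 0.1519] blade yaw -26.1 F [-2.48 -4.72 -0.1 ] M [-1.253  0.791  0.041] q6 -1.11 tau6 0.057
screw ellipse c [0.64  0.036 0.064] circ ((0.6395725607872009, 0.036107875406742096), 0.013207027688622475) slot mean [0.6421 0.0342] ang deg -14.6 132
```

Request:
carry_out --motion "-.0003 -.0006 0 0 0 0 255;0 0 0 0 0 0 255;0 0 0 0 0 -2 255;0 0 0 0 0 -3 255;0 0 0 0 0 -3 255;0 0 0 0 0 -3 255;0 0 0 0 0 -3 255;0 0 0 0 0 -3 255;0 0 0 0 0 -3 255;0 0 0 0 0 0 255"

```text
time_s: 11.88
ee_pos: [0.6407, 0.0365, 0.1519]
eef_rot: [3.141, -0.0, 2.334]
force: [-0.7, -1.7, -1.9]
grip_width: 0.0235
grip_force: 40.0
```

```bash
python3 -c "
from h import *
st();avg(8);st()
c=cam('wrist');screw(c)"
```

```text
11.8833 [0.6407 0.0365 0.1519] blade yaw -46.3 F [-0.66 -1.7  -1.86] M [-0.51   0.305  0.064] q6 -0.76 tau6 1.273
meanF [-0.47 -0.81 -1.75] meanM [-0.285  0.219  0.07 ] sd [0.096 0.063 0.027]
12.2833 [0.6407 0.0364 0.1519] blade yaw -46.1 F [-0.47 -0.61 -2.14] M [-0.135  0.15   0.083] q6 -0.77 tau6 0.041
screw ellipse c [0.64   0.0367 0.064 ] circ ((0.6398962140083313, 0.03674985095858574), 0.013075437396764755) slot mean [0.6415 0.0339] ang deg -37.2 122
```

Request:
carry_out --motion "0 0 0 0 0 -3 255;0 0 0 0 0 -3 255;0 0 0 0 0 -3 255;0 0 0 0 0 -3 255;0 0 0 0 0 -3 255;0 0 0 0 0 -3 255;0 0 0 0 0 0 255;0 0 0 0 0 0 255"

```text
time_s: 13.0
ee_pos: [0.6408, 0.0365, 0.152]
eef_rot: [3.141, -0.0, 2.024]
force: [0.9, 0.1, -1.7]
grip_width: 0.024
grip_force: 40.0
```

```bash
python3 -c "
from h import *
st();avg(10);st()
c=cam('wrist');screw(c)"
```

```text
13.0 [0.6408 0.0365 0.152 ] blade yaw -64.0 F [ 0.85  0.07 -1.7 ] M [ 0.215 -0.052  0.056] q6 -0.45 tau6 0.471
meanF [ 0.98  0.73 -2.44] meanM [ 0.282 -0.263  0.065] sd [0.079 0.067 0.021]
13.5 [0.6407 0.0364 0.152 ] blade yaw -64.1 F [ 1.2   1.62 -2.18] M [ 0.402 -0.356  0.093] q6 -0.45 tau6 0.054
screw ellipse c [0.6406 0.0368 0.064 ] circ ((0.6405013799667358, 0.036963582038879395), 0.01320196408778429) slot mean [0.6412 0.0338] ang deg -52.8 125
```

Request:
carry_out --motion "0 0 0 0 0 -2 255;0 0 0 0 0 -2 255;0 0 0 0 0 0 255;0 0 0 0 0 0 255"

```text
time_s: 13.88
ee_pos: [0.6408, 0.0363, 0.152]
eef_rot: [3.141, -0.0, 1.954]
force: [1.7, 1.4, -2.1]
grip_width: 0.0242
grip_force: 40.0
```

```bash
python3 -c "
from h import *
avg(10);st()
c=cam('wrist');screw(c)"
```

```text
meanF [ 2.09  1.96 -2.36] meanM [ 0.555 -0.583  0.066] sd [0.031 0.044 0.03 ]
14.3833 [0.6407 0.0363 0.152 ] blade yaw -68.1 F [ 2.25  2.5  -1.99] M [ 0.603 -0.647  0.076] q6 -0.38 tau6 0.057
screw ellipse c [0.6407 0.0367 0.064 ] circ ((0.6405798196792603, 0.03692099452018738), 0.013202414847910404) slot mean [0.641  0.0337] ang deg -57.0 125
```

Request:
carry_out --motion ".0004 .0002 0 0 0 -2 255;0 0 0 0 0 -2 255;0 0 0 0 0 0 255;0 0 0 0 0 0 255"

```text
time_s: 14.77
ee_pos: [0.641, 0.0364, 0.1519]
eef_rot: [-3.141, -0.0, 1.884]
force: [0.8, 2.2, -1.3]
grip_width: 0.0238
grip_force: 40.0
```

```bash
python3 -c "
from h import *
avg(10);st()
c=cam('wrist');screw(c)"
```

```text
meanF [ 0.49  1.25 -0.94] meanM [0.349 0.004 0.065] sd [0.051 0.08  0.026]
15.2667 [0.641  0.0364 0.1519] blade yaw -72.1 F [-0.04  1.63 -1.47] M [0.26  0.113 0.077] q6 -0.31 tau6 0.055
screw ellipse c [0.6409 0.037  0.064 ] circ ((0.6407367587089539, 0.03709745779633522), 0.013092909939587116) slot mean [0.641 0.034] ang deg -61.4 127
```

Request:
carry_out --motion "0 0 0 0 0 -2 255;0 0 0 0 0 -2 255;0 0 0 0 0 0 255;0 0 0 0 0 0 255"

```text
time_s: 15.65
ee_pos: [0.641, 0.0364, 0.1519]
eef_rot: [-3.141, -0.0, 1.814]
force: [-0.4, 1.0, -1.9]
grip_width: 0.0239
grip_force: 40.0
```

```bash
python3 -c "
from h import *
avg(10);st()
c=cam('wrist');screw(c)"
```

```text
meanF [-0.33  0.88 -1.2 ] meanM [0.26  0.18  0.058] sd [0.018 0.038 0.03 ]
16.15 [0.641  0.0365 0.1519] blade yaw -76.1 F [-1.08 -0.06 -0.65] M [0.277 0.264 0.094] q6 -0.24 tau6 0.055
screw ellipse c [0.641  0.0371 0.064 ] circ ((0.640907347202301, 0.03714822605252266), 0.013093521818518639) slot mean [0.6409 0.0341] ang deg -65.3 128
```

Request:
carry_out --motion "0 0 0 0 0 -2 255;0 0 0 0 0 -2 255;0 0 0 0 0 0 255;0 0 0 0 0 0 255"

```text
time_s: 16.53
ee_pos: [0.6411, 0.0365, 0.1519]
eef_rot: [-3.142, 0.0, 1.744]
force: [-0.3, 1.1, -1.6]
grip_width: 0.0237
grip_force: 40.0
```

```bash
python3 -c "
from h import *
avg(10);st()
c=cam('wrist');screw(c)"
```

```text
meanF [-0.35  1.08 -1.16] meanM [0.279 0.177 0.09 ] sd [0.027 0.027 0.033]
17.0333 [0.6411 0.0364 0.1519] blade yaw -80.1 F [-0.61  0.98 -1.12] M [0.237 0.189 0.072] q6 -0.17 tau6 0.075
screw ellipse c [0.6411 0.0371 0.064 ] circ ((0.6410439014434814, 0.037171654403209686), 0.013094284571707249) slot mean [0.6407 0.0342] ang deg -69.8 128
```

Request:
carry_out --motion "0 0 0 0 0 -1 255;0 0 0 0 0 -1 255;0 0 0 0 0 0 255;0 0 0 0 0 0 255"

```text
time_s: 17.42
ee_pos: [0.6411, 0.0365, 0.152]
eef_rot: [3.142, 0.0, 1.708]
force: [-0.3, 1.5, -1.4]
grip_width: 0.024
grip_force: 40.0
```

```bash
python3 -c "
from h import *
avg(14);st()
c=cam('wrist');screw(c)"
```

```text
meanF [-0.46  1.23 -1.5 ] meanM [0.28  0.167 0.11 ] sd [0.016 0.02  0.042]
18.1167 [0.6411 0.0365 0.1519] blade yaw -82.1 F [-0.67  0.99 -1.39] M [0.287 0.184 0.057] q6 -0.14 tau6 0.099
screw ellipse c [0.6412 0.0371 0.064 ] circ ((0.6411065459251404, 0.03717482462525368), 0.013094666413962841) slot mean [0.6408 0.0342] ang deg -71.1 129
```

Request:
carry_out --motion "0 0 0 0 0 -0.7 255;0 0 0 0 0 -0.7 255;0 0 0 0 0 0 255;0 0 0 0 0 0 255"

```text
time_s: 18.5
ee_pos: [0.6411, 0.0365, 0.152]
eef_rot: [3.142, 0.0, 1.684]
force: [-0.5, 1.4, -1.9]
grip_width: 0.0237
grip_force: 40.0
```

```bash
python3 -c "
from h import *
avg(12);st()"
```

```text
meanF [-0.41  0.9  -1.55] meanM [0.311 0.156 0.102] sd [0.023 0.028 0.029]
19.1 [0.6411 0.0365 0.1519] blade yaw -83.5 F [-1.    0.84 -1.66] M [0.274 0.166 0.133] q6 -0.11 tau6 0.113
```

Stop met: 0.11 N m and rising at the seat's stiffness. Now I'll unwind slightly and lift out.

Request:
carry_out --motion "0 0 0 0 0 2 255;0 0 0 0 0 2 255;0 0 0 0 0 2 255;0 0 0 0 0 2 255;0 0 0 0 0 0 255;0 0 .002 0 0 0 255;0 0 .005 0 0 0 255;0 0 .01 0 0 0 255;0 0 .028 0 0 0 255;0 0 .03 0 0 0 255;0 0 0 0 0 5.4 255;0 0 0 0 0 6 255;0 0 0 0 0 6 255;0 0 0 0 0 6 255;0 0 0 0 0 6 255;0 0 0 0 0 6 255;0 0 0 0 0 6 255;0 0 0 0 0 6 255;0 0 0 0 0 6 255;0 0 0 0 0 6 255"

```text
time_s: 20.77
ee_pos: [0.6412, 0.0363, 0.2283]
eef_rot: [3.142, 0.001, 2.865]
force: [-0.1, -0.2, -0.7]
grip_width: 0.024
grip_force: 40.0
```

```bash
python3 -c "
from h import *
st()"
```

```text
20.7667 [0.6412 0.0363 0.2283] blade yaw -15.9 F [-0.15 -0.24 -0.73] M [ 0.066 -0.014  0.076] q6 -1.29 tau6 2.633
```

Request:
carry_out --motion ".0025 -.003 0 0 0 3.5 255;.0262 -.01 0 0 0 3.5 255;.0288 -.006 0 0 0 0 255;0 .01 0 0 0 0 255;0 0 0 0 0 0 255;0 0 0 0 0 0 255;0 0 0 0 0 0 255"

```text
time_s: 21.35
ee_pos: [0.6981, 0.0275, 0.228]
eef_rot: [-3.142, 0.001, 2.982]
force: [-0.0, -0.3, -1.0]
grip_width: 0.0241
grip_force: 40.0
```

Run:
```python
from h import *
st(); c=cam("wrist"); s=cam("side"); screw(c)
a=c["pixels"][80:240,180:340]; b=s["pixels"][140:220,180:260]
cv2.imwrite("pics/w5.png",np.hstack([cv2.resize(a,(400,400)),cv2.resize(b,(400,400))])[...,::-1])
import pickle; pickle.dump(c,open("w5.pkl","wb"))
```

```text
21.35 [0.6981 0.0275 0.228 ] blade yaw -9.1 F [-0.03 -0.32 -1.02] M [0.032 0.026 0.01 ] q6 -1.42 tau6 0.022
screw ellipse c [0.6411 0.0351 0.064 ] circ ((0.6412858963012695, 0.03524020314216614), 0.012958874925971031) slot mean [0.6412 0.0349] ang deg -63.1 79
```

View pics/w5.png

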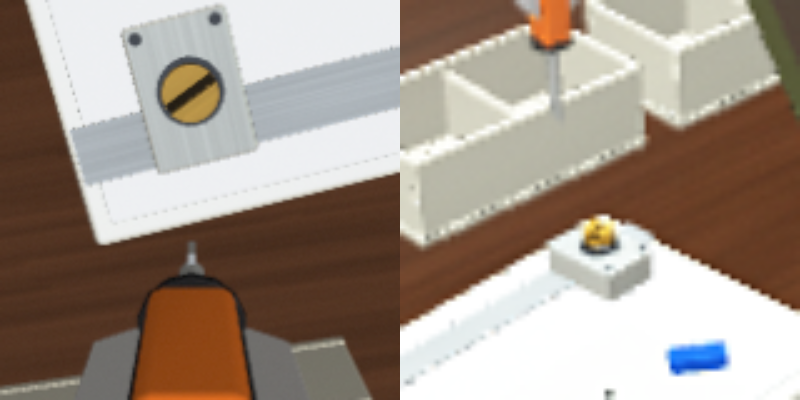

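The wrist crop shows the slot now at about -63° (it started at -2°), with the blade clear. The side crop agrees. I want to know whether the driver twisted in the grip, and whether the screw went slack when I backed off.

Run:
```python
from h import *
import pickle
for f in("w2.pkl","w5.pkl"):
    c=pickle.load(open(f,"rb"))
    H,S,V=cv2.split(cv2.cvtColor(c["pixels"],cv2.COLOR_RGB2HSV))
    print(f)
    for z in(.274,): print(capfit(c,(228,235,285,300),z))
    # orange handle outline left/right edges per row
    m=((H>4)&(H<18)&(S>180)&(V>90)); m[:185]=0;m[300:]=0
    ys=[]
    for v in range(205,290,8):
        u=np.flatnonzero(m[v]); ys.append((v,int(u.min()),int(u.max()))) if len(u) else 0
    print(ys); screw(c)
    P=cloud(c); t=np.argwhere((P[...,2]>.12)&(P[...,2]<.165)&(np.arange(512)[None]>240)&(np.arange(512)[None]<275)&(np.arange(384)[:,None]>165)&(np.arange(384)[:,None]<195))
    v=t[:,0].min(); print("tip row",v,"cols",t[t[:,0]<v+3][:,1])
```

```text
w2.pkl
cap [ 236  247   41   44 1766]
((0.6992557048797607, 0.030865175649523735), (0.019562067463994026, 0.023640595376491547), 80.98906707763672)
[(205, 239, 274), (213, 238, 275), (221, 236, 276), (229, 235, 278), (237, 233, 279), (245, 232, 280), (253, 233, 280), (261, 233, 280), (269, 233, 280), (277, 233, 279)]
screw ellipse c [0.6411 0.0352 0.064 ] circ ((0.641041100025177, 0.03483704850077629), 0.013143851421773434) slot mean [0.6412 0.0348] ang deg -1.9 80
tip row 177 cols [256 257 256 257 256 257]
w5.pkl
cap [ 236  247   41   44 1764]
((0.7016570568084717, 0.026129642501473427), (0.020291319116950035, 0.02452537789940834), 80.90437316894531)
[(205, 239, 274), (213, 238, 275), (221, 236, 276), (229, 235, 278), (237, 234, 279), (245, 232, 280), (253, 233, 280), (261, 233, 280), (269, 233, 280), (277, 233, 279)]
screw ellipse c [0.6411 0.0351 0.064 ] circ ((0.6412858963012695, 0.03524020314216614), 0.012958874925971031) slot mean [0.6412 0.0349] ang deg -63.1 79
tip row 177 cols [256 257 256 257 256 257]
```

```bash
cat >> h.py <<'E'
def slot2(c,lo=.055):
    P=cloud(c); H,S,V=cv2.split(cv2.cvtColor(c["pixels"],cv2.COLOR_RGB2HSV))
    m=((H>12)&(H<30)&(S>100)&(V>110)&(P[...,2]>lo)&(P[...,2]<.075)&(abs(P[...,0]-.641)<.016)&(abs(P[...,1]-.035)<.016)).astype('uint8')
    k,l,st,ce=cv2.connectedComponentsWithStats(m,connectivity=4); idx=1+np.argsort(-st[1:,4])[:2]
    A=[onz(c,np.argwhere(l==i)[:,::-1],.064)[:,:2] for i in idx]
    best=[]
    for a in np.radians(np.arange(-100,30,.25)):
        n=np.array([-np.sin(a),np.cos(a)]); x,y=A[0]@n,A[1]@n
        best.append(max(x.min()-y.max(),y.min()-x.max()))
    d=A[0].mean(0)-A[1].mean(0)
    b=np.array(best); t=np.arange(-100,30,.25); j=t[b>b.max()-.0002]
    print("sizes",st[idx,4],"slot",j.min(),j.max(),"gap",b.max().round(4),"centroid normal->slot",(np.degrees(np.arctan2(d[1],d[0]))-90).round(1))
E
python3 - <<'E'
from h import *
import pickle
for f in("w2.pkl","w5.pkl"): slot2(pickle.load(open(f,"rb")))
E
```

```text
sizes [168 163] slot -2.0 -0.5 gap 0.0048 centroid normal->slot -0.9
sizes [161 161] slot -63.25 -61.5 gap 0.0046 centroid normal->slot -243.1
```

Within the view's accuracy, the screw has turned 61° (1.07 rad). To be sure backing off did not loosen it, I'll re-engage and check the torque knee.

Request:
carry_out --motion "-.015 .002 0 0 0 -6.5 255;-.02 .003 0 0 0 -6.5 255;-.0121 .002 0 0 0 -6.5 255;-.01 .0019 0 0 0 -6.5 255;0 0 0 0 0 -6.5 255;0 0 0 0 0 -6.5 255;0 0 0 0 0 -6.5 255;0 0 -.02 0 0 -6.5 255;0 0 -.02 0 0 -3.5 255;0 0 -.02 0 0 0 255;0 0 -.004 0 0 0 255;0 0 0 0 0 0 255;0 0 0 0 0 0 255"

```text
time_s: 22.53
ee_pos: [0.6417, 0.0363, 0.1644]
eef_rot: [3.14, 0.001, 2.014]
force: [1.0, 0.0, 0.2]
grip_width: 0.0237
grip_force: 40.0
```

```bash
python3 -c "
from h import *
st()"
```

```text
22.5333 [0.6417 0.0363 0.1644] blade yaw -64.6 F [1.01 0.01 0.17] M [-0.031  0.051  0.012] q6 -0.44 tau6 0.001
```

Request:
carry_out --motion "-.0004 0 -.006 0 0 0 255;0 0 -.003 0 0 0 255;0 0 -.002 0 0 0 255;0 0 -.0014 0 0 0 255;0 0 0 0 0 0 255;0 0 0 0 0 0 255"

```text
time_s: 23.03
ee_pos: [0.6411, 0.0364, 0.1509]
eef_rot: [3.141, 0.0, 2.014]
force: [-1.5, 0.5, 0.5]
grip_width: 0.0238
grip_force: 40.0
```

```bash
python3 -c "
from h import *
avg(4);st()"
```

```text
meanF [-0.76  0.44  1.61] meanM [-0.096  0.281  0.021] sd [0.015 0.045 0.032]
23.2333 [0.6411 0.0364 0.1508] blade yaw -64.6 F [-1.23  0.9   1.61] M [-0.119  0.211  0.056] q6 -0.44 tau6 -0.0
```

Request:
carry_out --motion "0 0 .0004 0 0 -2 255;0 0 0 0 0 -2 255;0 0 0 0 0 -2 255;0 0 0 0 0 0 255;0 0 0 0 0 0 255;0 0 0 0 0 0 255;0 0 0 0 0 0 255"

```text
time_s: 23.82
ee_pos: [0.6412, 0.0364, 0.151]
eef_rot: [3.141, 0.0, 1.91]
force: [1.2, 0.5, 1.6]
grip_width: 0.0237
grip_force: 40.0
```

```bash
python3 -c "
from h import *
avg(4);st()"
```

```text
meanF [0.51 0.09 0.83] meanM [-0.047 -0.168  0.002] sd [0.007 0.023 0.025]
24.0167 [0.6412 0.0364 0.151 ] blade yaw -70.6 F [0.55 0.03 0.42] M [-0.053 -0.191  0.037] q6 -0.34 tau6 -0.004
```

Request:
carry_out --motion "0 0 0 0 0 -1.5 255;0 0 0 0 0 -1.5 255;0 0 0 0 0 0 255;0 0 0 0 0 0 255;0 0 0 0 0 0 255;0 0 0 0 0 0 255"

```text
time_s: 24.52
ee_pos: [0.6411, 0.0364, 0.1509]
eef_rot: [-3.142, 0.0, 1.857]
force: [0.5, -0.7, 1.3]
grip_width: 0.024
grip_force: 40.0
```

```bash
python3 -c "
from h import *
avg(4);st()"
```

```text
meanF [ 0.44 -0.04  1.4 ] meanM [-0.07  -0.009  0.007] sd [0.03  0.029 0.018]
24.7167 [0.6411 0.0364 0.151 ] blade yaw -73.6 F [0.78 0.26 1.77] M [-0.066 -0.052  0.031] q6 -0.29 tau6 0.015
```

Request:
carry_out --motion "0 0 0 0 0 -1.5 255;0 0 0 0 0 -1.5 255;0 0 0 0 0 0 255;0 0 0 0 0 0 255;0 0 0 0 0 0 255;0 0 0 0 0 0 255"

```text
time_s: 25.22
ee_pos: [0.6411, 0.0364, 0.151]
eef_rot: [-3.142, 0.0, 1.805]
force: [0.2, -1.1, 1.5]
grip_width: 0.0236
grip_force: 40.0
```

```bash
python3 -c "
from h import *
avg(4);st()"
```

```text
meanF [ 0.52 -0.2   0.95] meanM [-0.107 -0.032  0.036] sd [0.029 0.019 0.03 ]
25.4167 [0.6411 0.0364 0.151 ] blade yaw -76.6 F [ 0.78 -0.44  1.38] M [-0.112 -0.013  0.019] q6 -0.23 tau6 0.042
```

Request:
carry_out --motion "0 0 0 0 0 -1.5 255;0 0 0 0 0 -1.5 255;0 0 0 0 0 0 255;0 0 0 0 0 0 255;0 0 0 0 0 0 255;0 0 0 0 0 0 255"

```text
time_s: 25.92
ee_pos: [0.6411, 0.0364, 0.151]
eef_rot: [3.142, 0.0, 1.752]
force: [-0.1, -0.1, 1.5]
grip_width: 0.0239
grip_force: 40.0
```

```bash
python3 -c "
from h import *
avg(4);st()"
```

```text
meanF [-0.17 -0.58  1.03] meanM [-0.067 -0.056  0.085] sd [0.019 0.027 0.011]
26.1167 [0.6411 0.0364 0.151 ] blade yaw -79.6 F [ 0.51 -1.02  1.71] M [-0.071 -0.056  0.088] q6 -0.18 tau6 0.071
```

Torque rises straight at the seat's stiffness with no slipping plateau, so the screw is at its stop. Now unwind, lift, and return to the block.

Request:
carry_out --motion "0 0 0 0 0 3 255;0 0 0 0 0 3 255;0 0 0 0 0 3 255;0 0 0 0 0 0 255;0 0 .003 0 0 0 255;0 0 .008 0 0 0 255;0 0 .02 0 0 0 255;0 0 .03 0 0 0 255;0 0 .015 0 0 6 255;-.01 -.018 0 0 0 6 255;-.014 -.025 0 0 0 6 255;-.014 -.025 0 0 0 6 255;-.014 -.025 0 0 0 6 255;-.014 -.025 0 0 0 6 255;-.014 -.025 0 0 0 6 255;-.014 -.025 0 0 0 6 255;-.014 -.025 0 0 0 6 255;-.014 -.025 0 0 0 6 255;-.014 -.025 0 0 0 1.5 255;-.014 -.025 0 0 0 0 255"

```text
time_s: 27.78
ee_pos: [0.4901, -0.2327, 0.2276]
eef_rot: [-3.141, 0.0, 2.983]
force: [0.4, -0.3, -0.2]
grip_width: 0.0239
grip_force: 40.0
```

Request:
carry_out --motion "-.014 -.025 0 0 0 0 255;-.014 -.025 0 0 0 0 255;-.014 -.025 0 0 0 0 255;-.0104 -.017 0 0 0 0 255;0 0 0 0 0 0 255;0 0 0 0 0 0 255;0 0 0 0 0 0 255"

```text
time_s: 28.37
ee_pos: [0.439, -0.3231, 0.2273]
eef_rot: [3.141, 0.0, 2.982]
force: [-0.5, 0.6, -0.8]
grip_width: 0.0237
grip_force: 40.0
```

Run:
```python
from h import *
st(); c=cam("wrist"); s=cam("side")
a=c["pixels"][130:260,190:320]; b=s["pixels"][110:190,280:360]
cv2.imwrite("pics/w6.png",np.hstack([cv2.resize(a,(400,400)),cv2.resize(b,(400,400))])[...,::-1])
```

```text
28.3667 [ 0.439  -0.3231  0.2273] blade yaw -9.2 F [-0.5   0.56 -0.82] M [ 0.082 -0.013  0.004] q6 -2.11 tau6 -0.017
```

View pics/w6.png

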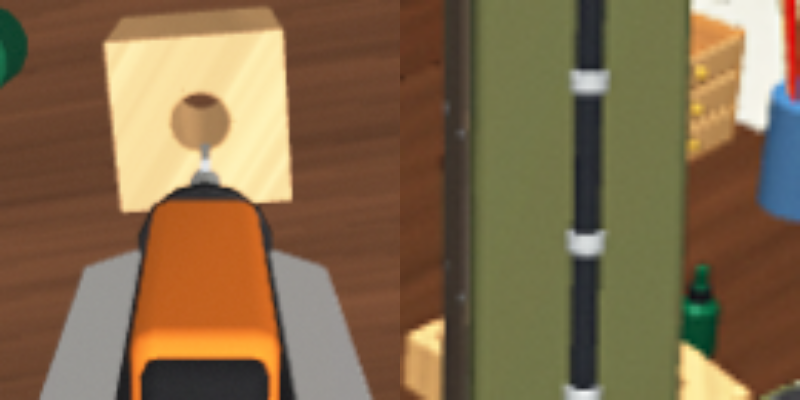

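The wrist crop shows the empty hole at about (200,120), with the blade tip at (205,148) in line with it. The side view is blocked by the arm. I'll lower it at the recorded grasp position.

Request:
carry_out --motion "0 -.001 -.02 0 0 0 255;0 0 -.02 0 0 0 255;0 0 -.02 0 0 0 255;0 0 -.02 0 0 0 255;0 0 -.02 0 0 0 255;0 0 -.012 0 0 0 255;0 0 -.004 0 0 0 255;0 0 0 0 0 0 255;0 0 0 0 0 0 255"

```text
time_s: 29.22
ee_pos: [0.4392, -0.3245, 0.1117]
eef_rot: [-3.141, 0.001, 2.983]
force: [-0.5, -0.7, -0.3]
grip_width: 0.0238
grip_force: 40.0
```

Request:
carry_out --motion "0 0 -.003 0 0 0 255;0 0 -.0015 0 0 0 255;0 0 -.001 0 0 0 255;0 0 0 0 0 0 255;0 0 0 0 0 0 255"

```text
time_s: 29.63
ee_pos: [0.4387, -0.3247, 0.1056]
eef_rot: [-3.142, 0.0, 2.982]
force: [0.1, 0.2, -1.2]
grip_width: 0.024
grip_force: 40.0
```

Request:
carry_out --motion "0 0 -.0015 0 0 0 255;0 0 -.0005 0 0 0 255;0 0 0 0 0 0 255;0 0 0 0 0 0 255"

```text
time_s: 29.97
ee_pos: [0.4387, -0.3246, 0.1034]
eef_rot: [-3.142, -0.0, 2.982]
force: [0.8, 0.1, -0.3]
grip_width: 0.0239
grip_force: 40.0
```

Request:
carry_out --motion "0 0 0 0 0 0 190;0 0 0 0 0 0 130;0 0 0 0 0 0 60;0 0 0 0 0 0 60;0 0 0 0 0 0 60;0 0 0 0 0 0 60;0 0 .01 0 0 0 60;0 0 .03 0 0 0 60;0 0 .03 0 0 0 60;0 0 .03 0 0 0 60;.015 .012 .01 0 0 0 60;.016 .014 0 0 0 0 60;0 0 0 0 0 0 60;0 0 0 0 0 0 60;0 0 0 0 0 0 60"

```text
time_s: 31.22
ee_pos: [0.4693, -0.2988, 0.2135]
eef_rot: [3.142, -0.0, 2.983]
force: [-0.3, 0.7, -0.0]
grip_width: 0.0718
grip_force: 0.0
```

Run:
```python
from h import *
st(); c=cam("wrist"); s=cam("scene")
b=s["pixels"][195:315,120:280]; cv2.imwrite("pics/w7.png",np.hstack([cv2.resize(c["pixels"],(400,300)),cv2.resize(b,(400,300))])[...,::-1])
P=cloud(c); H,S,V=cv2.split(cv2.cvtColor(c["pixels"],cv2.COLOR_RGB2HSV))
m=(V<80)&(abs(P[...,2]-.158)<.008)
print("cap z",np.median(P[m][:,2]),m.sum(),np.median(P[m],0))
m=(V<80)&(P[...,2]>.074)&(P[...,2]<.085)&(abs(P[...,0]-.438)<.03)&(abs(P[...,1]+.325)<.03)
print("collar z",np.percentile(P[m][:,2],[10,50,90]) if m.any() else None)
```

```text
31.2167 [ 0.4693 -0.2988  0.2135] blade yaw -9.1 F [-0.3   0.68 -0.02] M [ 0.005 -0.024  0.033] q6 -2.04 tau6 0.035
cap z 0.15730669873702904 674 [ 0.43858303 -0.32518961  0.1573067 ]
collar z [0.07820992 0.07965242 0.08048065]
```

View pics/w7.png

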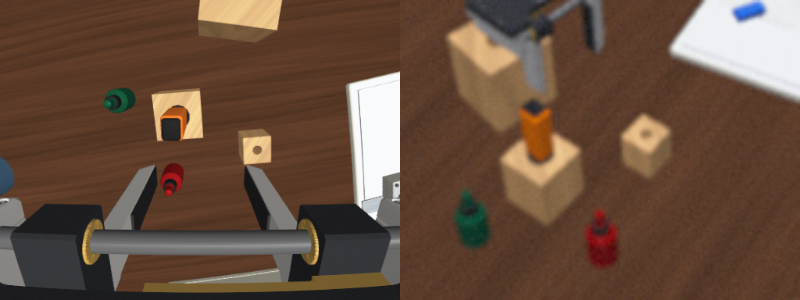

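The picture shows the screwdriver upright in its block at (175,125), with its collar down at z = 0.080 m and its cap at z = 0.157 m, as at the start. The bottles stand upright where they were and the gripper is clear, so I'm handing in.

```bash
python3 -c "
from station import ctrl
print(ctrl.hand_in())"
```

```text
the job is handed in; nothing more can be done
None
```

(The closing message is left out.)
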